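# Draw the vent sash of the draught screen shut with the hook rod

## Task

Before the next cure, shut the blue vent sash in the top of the draught screen: take the hook rod from its rest, bring its upturned hook up through the brass ring eye from below, and draw the sash towards you by feel, under control and no harder than it needs, until the catch on the head rail snaps and holds it. Then slip the hook out of the ring and lay the rod gently back in its rest the way you found it, hook end and hook pointing as before. Do not touch the screen or sash with the gripper, do not let the sash slam or fly open, and leave the other things on the bench where they are.

Things in the scene. Friction and masses are not known exactly. Their poses are not given: they have to be found in the camera images.
- screen: Fixed three-sided draught screen of aluminium profile and glass, 360 mm wide, 358 mm high. Origin: on the bench under the middle of its front wall; +x points from the front (the rod's side) to the rear, +y along the wall, z up. Front wall 20 mm thick (x -10 to 10), lower pane fixed. Glass wings run 156 mm rearwards from both ends; low floor clips stand out 33 mm at the front.
- vent (a point): Middle of the vent opening in the screen's front wall, over the fixed pane: clear from z 180 mm to the underside of the head rail at 340 mm (rail 16 mm thick, 18 mm high), 320 mm wide. This point is at screen x 0, y 0, z 260 mm. The rod goes in through this opening, under the head rail.
- sash (a joint): Angle (rad) of the blue-framed glazed vent sash (310 wide, 136 high, 16 mm thick). 0: upright in the wall; positive: its top tips to the rear. Starts 0.52 to 0.68 open, stop at 0.72. Sprung to open, with friction: drawing it takes 3 to 8 N at the ring, more as it closes; let go before it is caught it springs back past 0.3. It slams if it moves faster than 1.5 rad/s.
- sash_hinge (a point): Middle of the sash's hinge line, at its lower edge: along the screen's y, at screen x 0, z 186 mm.
- ring_eye (a point): Centre of the hole of the brass ring eye in front of the sash's top rail, at its middle: 40 mm to the front of and 122 mm above the hinge when upright. Hole 23 mm, wire 6 mm thick. Its stem joins the sash at the rear, the front is free. Upright, the ring slopes 0.30 rad, rear side higher; it is level at sash angle 0.30, front higher beyond. Never load it with over 25 N.
- striker (a point): Steel striker on top of the sash, 95 mm to the screen's +y side of the ring, 20 mm behind and 143 mm above the hinge. A spring catch with a rubber buffer on the rear of the head rail takes it. Its bolt adds about 2 N over about 0.07 rad; in the last 1 mm the buffer (about 14 N per mm at the ring) must be pressed till the bolt snaps down behind the striker, at 15 to 20 N of pull.
- head_rail (a point): Underside of the head rail above the closed striker, screen z 340 mm; the steel catch sits here. It is screwed on through slotted holes: it may stand up to 6 mm further to the front or rear, which is not measured, so the sash's caught angle lies anywhere from -0.045 to 0.05 and only the feel of the pull tells when it is home.
- rod_grip (a point): Centre of the black rubber sleeve (90 mm long, 20 wide, 24 high) by which the hook rod is gripped, at its balance point. The rod is a 12 mm square aluminium bar, 0.4 m long, 0.22 kg; axes: +x along the rod to the hook end, z up along the hook. In its rest the rod's axis is 61 mm above the bench.
- rod: The whole hook rod; origin and axes as rod_grip. An 18 mm orange end cap sits at its tail, 190 mm behind the origin.
- rod_hook (a point): Seat of the hook: on the upturned brass prong (round, 7 mm thick) at the rod's very end, 198.5 mm ahead of rod_grip and 9.5 mm above the rod's axis, where the ring's wire lies when it rests on the bar. The prong's rounded tip is 21 mm above this point and leans 3.5 mm back towards the grip.
- rest: Fixed rod rest: steel base 240 x 90 x 12 mm with two blue notched uprights 85 mm either way from its middle (16 mm thick, 50 wide, 82 high; notch 24 mm wide, flared on top, floor 55 mm above the bench). Origin: under its middle, on the bench; the rod lies along its x, hook end to +x, sleeve between the uprights.
- jar: Loose amber resin jar, 60 mm wide, 85 mm high, beside the rest. Origin: centre of its underside. Leave alone.
- cup: Loose white mixing cup, 68 mm wide, 75 mm high, beside the rest. Origin: centre of its underside. Leave alone.
- brush: Loose brush lying on the bench in front of the screen. Leave alone.
- can: Loose grey spray can, 60 mm wide, 150 mm high, at the back of the bench. Leave alone.
- clamp: Loose G-clamp lying on the left of the bench, 110 mm long. Leave alone.
- weight: Loose steel press weight with a knob, 52 mm wide, 68 mm high, at the back. Leave alone.

How it is judged:
On the way, in this order (a step that is already met when the one before it is completed fails the run):
1. the rod's hook is up through the ring eye while the sash is still open (distance between rod_hook and ring_eye below 0.018 m and value of joint sash above 0.3 rad), for 0.1 s.
2. the sash has been drawn up into the wall with the hook in the ring (value of joint sash below 0.09 rad and distance between rod_hook and ring_eye below 0.024 m), for 0.1 s.
At the end, for the whole second after the job is handed in: The sash is held shut by its catch (within 0.07 rad of upright; uncaught it springs open). The rod lies still in both notches of its rest, hook end and hook as found: grip centre within 30 mm along and 12 mm across the rest, 54 to 68 mm high, within 0.1 rad of its line (value of joint sash between -0.07 and 0.07 rad and x of rod_grip in the frame of rest between -0.03 and 0.03 m and y of rod_grip in the frame of rest between -0.012 and 0.012 m and z of rod_grip in the frame of rest between 0.054 and 0.068 m and x of rod_hook in the frame of rest above 0.15 m and angle between the x axis of rod and the x axis of rest, either way round below 0.1 rad and angle between rod's own z axis and vertical below 0.15 rad and linear speed of rod below 0.02 m/s); the robot touches nothing.
It fails at once if the rod loads the ring, the sash or any part of the screen with more than 25 N (contact force between rod and screen above 25 N).
It fails at once if the sash slams or flies open (faster than 1.5 rad/s) (velocity of joint sash above 1.5 rad/s or velocity of joint sash below -1.5 rad/s).
It fails at once if the robot itself touches the screen or the sash (contact force between any of the arm, the fingers and screen above 1 N).
It fails at once if the rod is dropped or flung into its rest (faster than 0.45 m/s close to its seat) (linear speed of rod above 0.45 m/s and z of rod_grip in the frame of rest below 0.1 m and x of rod_grip in the frame of rest between -0.12 and 0.12 m and y of rod_grip in the frame of rest between -0.06 and 0.06 m).
It fails at once if a bystander is shifted by more than 20 mm or tipped over (distance of any of jar, cup, brush, can, clamp, weight from where it was at the start of the episode above 0.02 m or angle between any of jar, cup, can, weight's own z axis and vertical above 0.4 rad).
It also fails if it takes over 61 s, if anything falls off the work surface, if the arm or the gripper's body presses on something with over 40 N, if the wrist force passes 120 N, or if a joint passes its speed limit or range.

## Robot

A 6-joint arm with a two-finger parallel gripper is mounted at the origin on the work surface. World frame = base frame: x ahead of the robot, y to its left, z up, the work surface at z = 0. Lengths are in m, angles in rad, forces in N, time in s.
With the tool pointing down it reaches from about 0.35 to 0.975 m from the base axis. Payload 7.1 kg.
Tool frame: the origin (TCP) lies at the very end of the fingers, on their centre line; the grasp point (between the pads) lies 19 mm behind it (robot.hold_point_z is the z of the grasp point in the tool frame, in m); z points along the fingers, y is the line along which they close (so a half turn about z gives the same grasp; the last joint's range is limited). The gripper opens to 88 mm and grips with 3 to 60 N. Pads are 20 mm wide; open, the fingers measure 115 mm over their backs; the gripper's body (75 mm by 178 mm) begins 61 mm behind the grasp point.
Start: joints at [-1.243, 0.423, 1.63, -0, 1.089, -0.019], TCP at [0.212, -0.588, 0.223] pointing down, gripper open.
Joint ranges: [-3, 3], [-0.9, 2.11], [0.09, 2.58], [-1.31, 4.45], [0.11, 2.69], [-2.54, 2.54]. Speed limits (rad/s): [2.39, 2.39, 3.01, 3.14, 3.14, 3.14].

## Interface

Orientations are given as a unit quaternion [w, x, y, z].
In Python, from bench import robot, imaging gives the robot as it stands.
- The arm moves only by the tool step_arm, never from a script. Its argument "series" is a list of rows, each a list of 3 entries, a list of its own where there are three numbers: the shift along the tool's x, y, z in mm, then the turn about the tool's z in degrees, then the finger opening in mm, from 0 to 87.8. In form: [[[x, y, z], yaw, jaw], ...]. A call has exactly 8 rows; each row shifts and turns the commanded pose from where the row before left it, along the tool's axes as they then stand; what a row does not reach is not made up. A row lasts 1/12 s, in which the tool goes at most 41.7 mm and 7.16 degrees, less where a joint would pass 70% of its speed; a pose out of reach is approached as far as the arm can. A call with a gripper value outside its range is refused whole. The fingers move at their own pace and stop on an object; "grip_force" is the grip in N (left out, the last holds). Time passes only in rows, so rows that do not move let the fingers close, or fill a call up. It gives the time, the measured TCP pose, the force, the opening and the grip force at its end, in the units of the state.
- robot.sense(): the state, without advancing time (a new reading comes with each control period).
- imaging.read_camera(name): name is "side" or "top"; returns a dict with "image" (420x560x3 uint8, red, green, blue), "mtx" (3x3 intrinsics, pixels), "position" and "attitude" of the camera in the world. Camera axes: x right, y down, z forward; pixel columns grow to the right and rows downward; lengths in m; the calibration is good to about 2 mm. A picture is of the moment at which its call begins. There is no depth.
- robot.job_done(): hands the job in; it is judged then, once.
The state is a dict: "time": time; "q": joint angles; "dq": joint speeds; "tau": joint torques, N m; "ee_pos": TCP position; "orientation": TCP orientation; "contact_force": force on the tool from outside, world axes, zero at the start; "moment": the same for the moment, N m; "opening": opening from 0.0 (shut) to 1.0 (fully open); "gripper_force": force on a finger pad.
Only numpy, scipy, OpenCV 4.12 (cv2) and the standard library are available. Lean on these libraries where they do the work, as an engineer would, in place of code of your own. Each camera call takes 0.05 s, during which the arm holds its last target. There are 200 camera calls.

## Working session

There is one attempt and no reset: what is moved stays moved. The work goes in short steps, Python scripts to look and compute and a tool call to move; the robot and the scene stay as the last step left them, time stands still between calls to the robot, and variables do not carry over. Pictures are saved under pics/ and viewed, at most 11 in all, crops included, and the job is handed in when it is done.

Besides the shell and the picture viewer there is one more tool, called after ">>>" as a command line: name --argument value ..., lists and objects as JSON in quotes. step_arm: Moves the arm, as the interface text tells. Its arguments: {"type":"object","properties":{"series":{"type":"array"},"grip_force":{"type":"number"}},"required":["series"]}

```bash
mkdir -p pics; cat > h.py <<'E'
import numpy as np, cv2
from scipy.spatial.transform import Rotation as R
from bench import robot, imaging
def shot(n,f):
    c=imaging.read_camera(n); cv2.imwrite('pics/'+f,cv2.cvtColor(c['image'],cv2.COLOR_RGB2BGR)); return c
E
python3 - <<'E'
from h import *
for n in('side','top'):
    c=shot(n,n+'0.png'); print(c['mtx'],c['position'],c['attitude'])
print(robot.sense(), robot.hold_point_z)
E
```

```text
[[443.31006166   0.         281.49702345]
 [  0.         443.31006166 207.30154366]
 [  0.           0.           1.        ]] [-0.00500499  0.88373468  0.73172618] [ 0.16693213 -0.28103813  0.81940811 -0.47087321]
[[382.90882403   0.         284.51686949]
 [  0.         382.90882403 204.8170165 ]
 [  0.           0.           1.        ]] [0.47390857 0.16528515 1.18003459] [-0.02332533  0.71700706 -0.69615782  0.02685339]
{'time': 0.1, 'q': array([-1.24300760e+00,  4.23808050e-01,  1.63062627e+00, -1.63581268e-05,
        1.08858323e+00, -1.90521530e-02]), 'dq': array([-1.45734330e-05, -4.90268875e-04, -3.32197740e-03,  1.21616089e-03,
        9.09128334e-04,  1.49378244e-03]), 'tau': array([ 8.99251445e-04, -5.45612597e+01, -2.74326342e+01,  6.44329609e-02,
        1.88436412e-02, -3.74423632e-05]), 'ee_pos': array([ 0.21227942, -0.58730008,  0.2219472 ]), 'orientation': array([-7.02859292e-04,  9.84999419e-01,  1.72556183e-01, -1.16700188e-04]), 'contact_force': array([-0.30807701, -0.5023572 ,  0.21602137]), 'moment': array([-0.01043001,  0.02338917,  0.00697465]), 'gripper_force': 0.0, 'opening': 1.0028347643059434} -0.0187
```

View pics/side0.png

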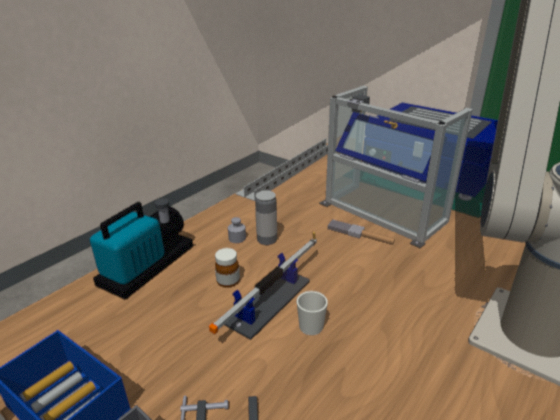

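View pics/top0.png

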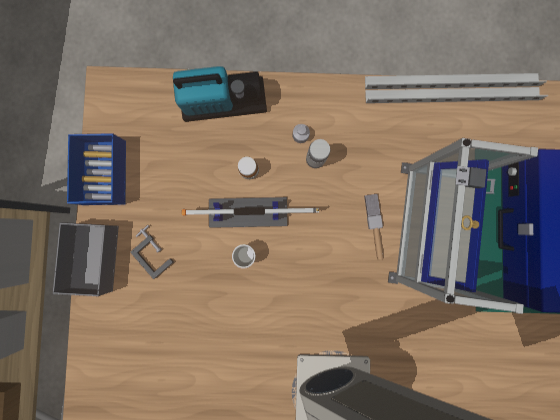

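The side view shows the screen at upper right with the brass ring near (391,124). The rod has its orange cap at (213,327) and its hook at (313,237). In the top view the rod runs from the cap at (184,212) to the hook at (318,210), the head rail from (467,143) to (450,298), and the ring is near (466,222).

```bash
cat >> h.py <<'E'
def ray(c,uv):
    q=c['attitude']; Rm=R.from_quat([q[1],q[2],q[3],q[0]]).as_matrix()
    d=Rm@np.linalg.solve(c['mtx'],[uv[0],uv[1],1.]); return np.array(c['position']),d/np.linalg.norm(d)
def onz(c,uv,z):
    p,d=ray(c,uv); return p+d*(z-p[2])/d[2]
def tri(a,ua,b,ub):
    p,d=ray(a,ua);q,e=ray(b,ub); s=np.linalg.lstsq(np.c_[d,-e],q-p,rcond=None)[0]
    return (p+d*s[0]+q+e*s[1])/2, np.linalg.norm(p+d*s[0]-q-e*s[1])
def blobs(c,lo,hi,box,amin=3):
    hsv=cv2.cvtColor(c['image'],cv2.COLOR_RGB2HSV); m=cv2.inRange(hsv,lo,hi); x0,y0,x1,y1=box
    k=np.zeros_like(m);k[y0:y1,x0:x1]=m[y0:y1,x0:x1]
    n,l,s,ce=cv2.connectedComponentsWithStats(k)
    return [(ce[i].round(1),s[i].tolist()) for i in range(1,n) if s[i][4]>=amin]
E
python3 - <<'E'
from h import *
t=shot('top','t1.png');s=shot('side','s1.png')
def crop(c,b,k):
    x0,y0,x1,y1=b;return cv2.resize(cv2.cvtColor(c['image'][y0:y1,x0:x1],cv2.COLOR_RGB2BGR),None,fx=k,fy=k,interpolation=cv2.INTER_CUBIC)
a=crop(t,(385,130,545,310),3.3);b=crop(s,(320,85,480,175),1.65)
cv2.imwrite('pics/ct.png',a)
cv2.imwrite('pics/cs.png',crop(s,(320,85,480,245),3.5))
print('orange t',blobs(t,(5,150,120),(16,255,255),(170,190,210,230)),'s',blobs(s,(5,150,120),(16,255,255),(195,310,235,345)))
print('brass t',blobs(t,(15,100,80),(32,255,255),(300,200,330,220)),'s',blobs(s,(15,100,80),(32,255,255),(300,225,325,250)))
print('ring t',blobs(t,(15,100,80),(32,255,255),(440,200,500,245)),'s',blobs(s,(15,100,80),(32,255,255),(370,110,410,140)))
print('sleeve t',blobs(t,(0,0,0),(180,255,45),(225,200,275,220)))
print('frame t',blobs(t,(110,150,60),(130,255,255),(200,190,300,230)))
E
```

```text
orange t [(array([183.5, 211.7]), [182, 209, 4, 6, 22])] s [(array([212.4, 328.2]), [209, 323, 9, 12, 72])]
brass t [(array([301., 207.]), [300, 207, 3, 1, 3]), (array([314., 206.]), [313, 206, 3, 1, 3]), (array([326.5, 207.2]), [326, 206, 2, 3, 4]), (array([317.4, 209.6]), [316, 209, 4, 2, 5]), (array([322.7, 209. ]), [322, 208, 2, 3, 3])] s [(array([313.5, 234.5]), [300, 225, 25, 25, 248]), (array([314.5, 225. ]), [313, 225, 4, 1, 4]), (array([300.7, 228.7]), [300, 227, 2, 5, 6]), (array([300.8, 245.8]), [300, 245, 3, 3, 4]), (array([314.3, 247.3]), [311, 244, 6, 6, 15])]
ring t [(array([469.9, 222.9]), [462, 216, 17, 14, 109])] s [(array([393.3, 124.2]), [389, 122, 8, 6, 25])]
sleeve t []
frame t []
```

View pics/ct.png

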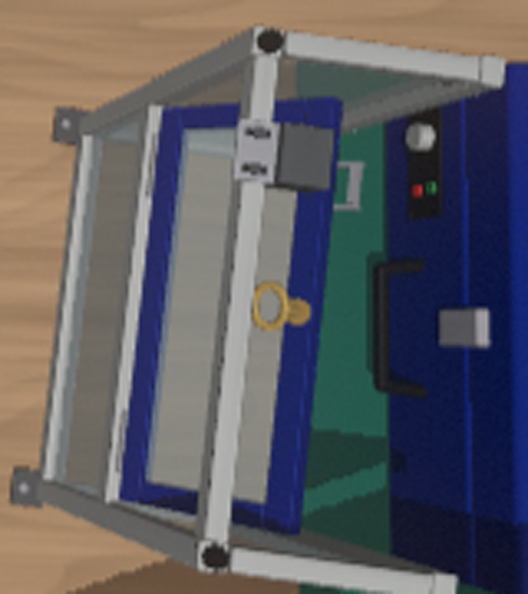

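View pics/cs.png

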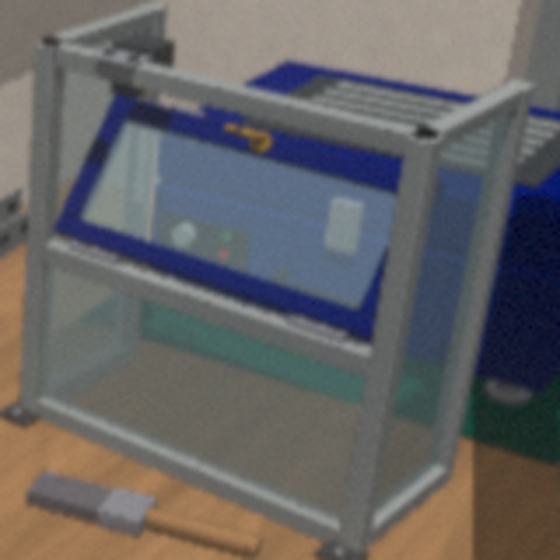

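Top crop: post tops at (466.2,142.4) and (449.8,298.8), ring hole at (466.8,222.7). Side crop: post tops at (334.3,97.3) and (441.7,122.7); the ring is seen nearly edge-on around (388,122), with its flange at about (395,125).

```bash
python3 - <<'E'
from h import *
t=shot('top','t2.png');s=shot('side','s2.png')
A=onz(t,(466.2,142.4),.358);B=onz(t,(449.8,298.8),.358)
print('posts',A,B,np.linalg.norm(A-B)); print('tri posts',tri(t,(466.2,142.4),s,(334.3,97.3)),tri(t,(449.8,298.8),s,(441.7,122.7)))
O=(A+B)/2; ey=(A-B)/np.linalg.norm(A-B); ex=np.array([ey[1],-ey[0],0]); print('O',O,'ey',ey,'ex',ex)
for z in(.305,.309,.312):
    P=onz(t,(466.8,222.7),z); print('ring',P,'in screen',(P-O)@ex,(P-O)@ey)
print('ring tri',tri(t,(466.8,222.7),s,(388,122)))
for th in(.52,.6,.68):print(th,-.04*np.cos(th)+.122*np.sin(th),.186+.122*np.cos(th)+.04*np.sin(th))
print('cap tri',tri(t,(183.5,211.7),s,(212.4,328.2)))
c=onz(t,(183.5,211.7),.061); 
# rod line in top image: bright grey pixels, hook tip, sleeve
g=cv2.cvtColor(t['image'],cv2.COLOR_RGB2HSV)
def pr(m,n):
    ys,xs=np.nonzero(m); print(n,len(xs),xs.min(),xs.max(),xs.mean(),ys.mean())
W=g[200:222,170:330]
m=(W[...,2]>170)&(W[...,1]<50); ys,xs=np.nonzero(m); print('rod px',xs.min()+170,xs.max()+170); f=np.polyfit(xs+170,ys+200,1);print(f,np.polyval(f,[184,250,318]))
m=(W[...,2]<50); m[:, :55]=0;m[:,105:]=0; ys,xs=np.nonzero(m); print('dark',np.unique(xs+170,return_counts=True),ys.mean()+200)
print('cap',c,'hookline',[onz(t,(x,np.polyval(f,x)),.061) for x in(190,310)])
print('tau',robot.sense()['contact_force'])
for y in range(204,217):print(y,[tuple(v) for v in t['image'][y,312:324]][::2])
E
```

```text
posts [ 0.68078966 -0.23055254  0.358     ] [ 0.34308645 -0.19420273  0.358     ] 0.3396538906547568
tri posts (array([ 0.6802096 , -0.23348186,  0.354072  ]), np.float64(0.0037572388460108794)) (array([ 0.34130709, -0.19567459,  0.35665172]), np.float64(0.0034033082089848883))
O [ 0.51193805 -0.21237763  0.358     ] ey [ 9.94256853e-01 -1.07020137e-01 -3.26868926e-16] ex [-0.10702014 -0.99425685  0.        ]
ring [ 0.50754621 -0.25662923  0.305     ] in screen 0.044467470671574 0.00036919156321517377
ring [ 0.50739244 -0.25470056  0.309     ] in screen 0.04256632818544183 9.90159095501242e-06
ring [ 0.50727712 -0.25325405  0.312     ] in screen 0.04114047132084261 -0.0002595658882400904
ring tri (array([ 0.50816006, -0.25479507,  0.30783879]), np.float64(0.0016828060193083052))
0.52 0.025906609629829887 0.3117491454344228
0.6 0.03587295715780718 0.30927664395478216
0.68 0.04560984018021605 0.30601559264835193
cap tri (array([0.5232186 , 0.45387351, 0.06173873]), np.float64(0.0035780628740888242))
rod px 186 318
[-1.53581336e-02  2.14594471e+02] [211.76857489 210.75493807 209.7105849
[... 3308 characters left out ...]
int8(168), np.uint8(136), np.uint8(105))]
215 [(np.uint8(170), np.uint8(138), np.uint8(107)), (np.uint8(170), np.uint8(138), np.uint8(106)), (np.uint8(170), np.uint8(138), np.uint8(107)), (np.uint8(169), np.uint8(136), np.uint8(104)), (np.uint8(169), np.uint8(137), np.uint8(106)), (np.uint8(170), np.uint8(137), np.uint8(106))]
216 [(np.uint8(170), np.uint8(137), np.uint8(105)), (np.uint8(170), np.uint8(138), np.uint8(105)), (np.uint8(170), np.uint8(137), np.uint8(106)), (np.uint8(170), np.uint8(138), np.uint8(106)), (np.uint8(170), np.uint8(138), np.uint8(107)), (np.uint8(171), np.uint8(138), np.uint8(107))]<stdin>:18: RuntimeWarning: Mean of empty slice.
  ret = ret.dtype.type(ret / rcount)
```

>>> step_arm --series '[[[0, 0, -32], -7, 87.8], [[0, 0, -32], -7, 87.8], [[0, 0, -32], -7, 87.8], [[0, 0, -32], -7, 87.8], [[0, 0, -32], -7, 87.8], [[0, 0, -32], -7, 87.8], [[0, 0, -32], -7, 87.8], [[0, 0, -32], -7, 87.8]]' --grip_force 40

```text
time: 0.97
ee_pos: [0.2123, -0.5874, 0.4803]
orientation: [0.0, 0.787, 0.617, -0.0]
contact_force: [0.7, -0.1, -0.6]
opening: 1.002
gripper_force: 0.0
```

>>> step_arm --series '[[[0, 0, 0], -5.5, 87.8], [[0, 0, 0], -5.5, 87.8], [[0, 0, 0], -5.4, 87.8], [[36.3, 15.6, 0], 0, 87.8], [[36.3, 15.6, 0], 0, 87.8], [[36.3, 15.6, 0], 0, 87.8], [[36.3, 15.6, 0], 0, 87.8], [[36.3, 15.6, 0], 0, 87.8]]'

```text
time: 1.63
ee_pos: [0.2833, -0.4015, 0.4785]
orientation: [-0.0, 0.693, 0.721, 0.0]
contact_force: [0.8, 0.3, 1.2]
opening: 1.0
gripper_force: 0.0
```

>>> step_arm --series '[[[36.3, 15.6, 0], 0, 87.8], [[36.3, 15.6, 0], 0, 87.8], [[36.3, 15.6, 0], 0, 87.8], [[36.3, 15.6, 0], 0, 87.8], [[36.3, 15.6, 0], 0, 87.8], [[36.3, 15.6, 0], 0, 87.8], [[36.3, 15.6, 0], 0, 87.8], [[36.3, 15.6, 0], 0, 87.8]]'

```text
time: 2.3
ee_pos: [0.3964, -0.1063, 0.479]
orientation: [0.0, 0.693, 0.721, 0.0]
contact_force: [1.7, -1.0, -0.4]
opening: 0.999
gripper_force: 0.0
```

>>> step_arm --series '[[[36.3, 15.6, 0], 0, 87.8], [[36.3, 15.6, 0], 0, 87.8], [[36.3, 15.6, 0], 0, 87.8], [[36.3, 15.6, 0], 0, 87.8], [[36.3, 15.6, 0], 0, 87.8], [[36.3, 15.6, 0], 0, 87.8], [[36.3, 15.6, 0], 0, 87.8], [[36.3, 15.6, 0], 0, 87.8]]'

```text
time: 2.97
ee_pos: [0.5098, 0.189, 0.4787]
orientation: [0.0, 0.693, 0.721, 0.0]
contact_force: [0.4, -0.1, -0.3]
opening: 1.0
gripper_force: 0.0
```

>>> step_arm --series '[[[36.5, 13, 0], 0, 87.8], [[36.5, 13, 0], 0, 87.8], [[0, 0, 0], -0.3, 87.8], [[0, 0, 40], 0, 87.8], [[0, 0, 40], 0, 87.8], [[0, 0, 40], 0, 87.8], [[0, 0, 40], 0, 87.8], [[0, 0, 40], 0, 87.8]]'

```text
time: 3.63
ee_pos: [0.5323, 0.2604, 0.2772]
orientation: [0.0, 0.691, 0.723, 0.0]
contact_force: [0.3, 0.3, -1.0]
opening: 0.999
gripper_force: 0.0
```

```bash
python3 - <<'E'
from h import *
t=shot('top','t3.png');s=shot('side','s3.png')
a=cv2.imread('pics/s3.png')[190:350,190:350];b=cv2.imread('pics/t3.png')[130:290,170:330]
cv2.imwrite('pics/v3.png',cv2.resize(np.hstack([a,b]),None,fx=2.5,fy=2.5,interpolation=cv2.INTER_CUBIC)); print(robot.sense()['ee_pos'])
E
```

```text
[0.52876597 0.25869278 0.27235616]
```

View pics/v3.png

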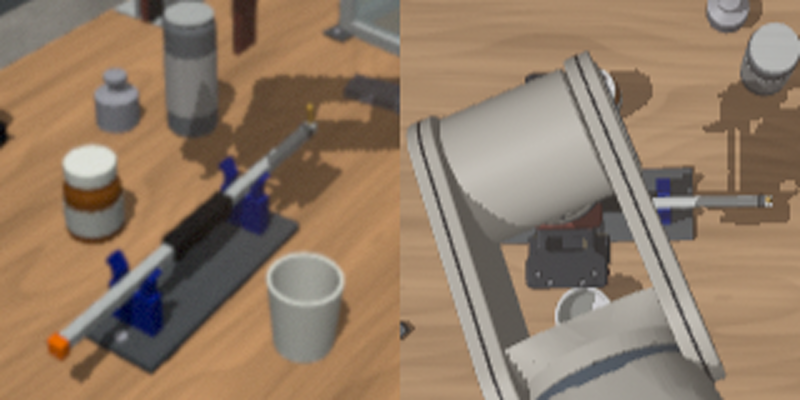

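The left crop (side view) shows the sleeve centred at about (270,281) between the two uprights, with the hook tip at (314,233). The right crop (top view) is mostly hidden by the arm.

```bash
python3 - <<'E'
from h import *
s=imaging.read_camera('side')
h=cv2.cvtColor(s['image'],cv2.COLOR_RGB2HSV)[255:310,235:305]
m=((h[...,2]<60)&(h[...,1]<130)).astype(np.uint8); n,l,st,c=cv2.connectedComponentsWithStats(m); i=1+st[1:,4].argmax(); print(st[i],c[i]+[235,255])
print(onz(s,(270,281),.061),onz(s,c[i]+[235,255],.063), 'tip',onz(s,(314,231.5),.091))
st=robot.sense();print(st['ee_pos'],st['orientation'],st['q'],st['time'])
E
```

```text
[ 18  12  34  41 594] [269.9023569  285.01346801]
[0.5238889  0.26392028 0.061     ] [0.51334112 0.27702869 0.063     ] tip [0.5368269  0.06474939 0.091     ]
[0.53098076 0.25976802 0.2764483 ] [-0.0011374   0.69113272  0.72272064 -0.0030251 ] [ 4.34900910e-01  3.19707299e-01  1.65269696e+00 -9.24460478e-05
  1.17565156e+00  3.90260766e-01] 3.7833
```

>>> step_arm --series '[[[1, 1, 36], 0, 87.8], [[0, 0, 36], 0, 87.8], [[0, 0, 36], 0, 87.8], [[0, 0, 36], 0, 87.8], [[0, 0, 33], 0, 87.8], [[0, 0, 29], 0, 87.8], [[0, 0, 19], 0, 87.8], [[0, 0, 10], 0, 87.8]]'

```text
time: 4.45
ee_pos: [0.5351, 0.2624, 0.044]
orientation: [0.0, 0.691, 0.723, 0.001]
contact_force: [0.3, -0.5, -0.8]
opening: 0.995
gripper_force: 0.0
```

>>> step_arm --series '[[[0, 0, 0], 0, 60], [[0, 0, 0], 0, 40], [[0, 0, 0], 0, 30], [[0, 0, 0], 0, 22], [[0, 0, 0], 0, 16], [[0, 0, 0], 0, 10], [[0, 0, 0], 0, 10], [[0, 0, 0], 0, 10]]' --grip_force 55

```text
time: 5.12
ee_pos: [0.5337, 0.262, 0.044]
orientation: [0.0, 0.691, 0.723, 0.0]
contact_force: [0.4, 0.2, 0.9]
opening: 0.436
gripper_force: 0.0
```

>>> step_arm --series '[[[0, 0, 0], 0, 10], [[0, 0, 0], 0, 10], [[0, 0, 0], 0, 10], [[0, 0, 0], 0, 10], [[0, 0, 0], 0, 10], [[0, 0, 0], 0, 10], [[0, 0, 0], 0, 10], [[0, 0, 0], 0, 10]]'

```text
time: 5.78
ee_pos: [0.5336, 0.2619, 0.0436]
orientation: [-0.0, 0.691, 0.723, -0.0]
contact_force: [-0.9, 0.2, -0.9]
opening: 0.223
gripper_force: 55.0
```

>>> step_arm --series '[[[0, 0, -12], 0, 10], [[0, 0, -24], 0, 10], [[0, 0, -32], 0, 10], [[0, 0, -34], 0, 10], [[0, 0, -34], 0, 10], [[0, 0, -34], 0, 10], [[0, 0, -26], 0, 10], [[0, 0, -10], 0, 10]]'

```text
time: 6.45
ee_pos: [0.5356, 0.2628, 0.255]
orientation: [0.001, 0.691, 0.723, 0.004]
contact_force: [-0.1, 1.6, -1.6]
opening: 0.226
gripper_force: 55.0
```

>>> step_arm --series '[[[0, 0, 0], 4.3, 10], [[0, 0, 0], 4.4, 10], [[-30, 4, 0], 0, 10], [[-40, 5, 0], 0, 10], [[-40, 5, 0], 0, 10], [[-40, 5, 0], 0, 10], [[-40, 5, 0], 0, 10], [[-28, 4, 0], 0, 10]]'

```text
time: 7.12
ee_pos: [0.5372, 0.0393, 0.249]
orientation: [-0.0, 0.744, 0.668, -0.001]
contact_force: [0.3, -0.2, -1.7]
opening: 0.223
gripper_force: 55.0
```

```bash
python3 - <<'E'
from h import *
t=shot('top','t4.png');s=shot('side','s4.png')
a=cv2.imread('pics/s4.png')[90:250,300:460];b=cv2.imread('pics/t4.png')[140:300,390:550]
cv2.imwrite('pics/v4.png',cv2.resize(np.hstack([a,b]),None,fx=2.5,fy=2.5,interpolation=cv2.INTER_CUBIC))
for i in range(3): print(robot.sense()['ee_pos'])
E
```

```text
[0.53760484 0.03837048 0.24901896]
[0.53760484 0.03837048 0.24901896]
[0.53760484 0.03837048 0.24901896]
```

View pics/v4.png

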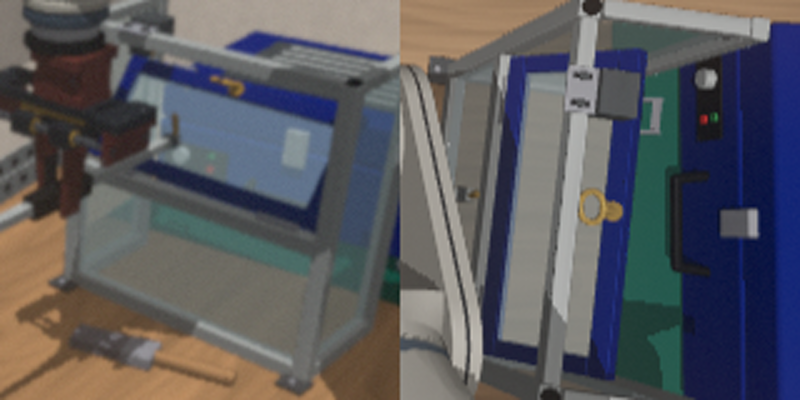

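In the side crop the prong runs from its tip at (370.4,135.6) down to about (372,149), inside the vent outline and in front of the ring. In the top crop the prong is at (419.6,217.6) and the ring at (467.2,222.8).

```bash
python3 - <<'E'
from h import *
t=imaging.read_camera('top');s=imaging.read_camera('side')
print('top brass',blobs(t,(12,70,60),(34,255,255),(405,205,432,230)),'side',blobs(s,(8,70,30),(34,255,255),(360,128,380,152)))
print(tri(t,(419.6,217.6),s,(370.6,137)))
P=np.array(robot.sense()['ee_pos']);o=robot.sense()['orientation'];print(P,o)
X=-R.from_quat([o[1],o[2],o[3],o[0]]).as_matrix()[:,0];print('rod x',X,'predicted seat',P+X*.1985+[0,0,.0175+.0095],'ptip',P+X*.195+[0,0,.0175+.0305])
print('tip topview at pred z',onz(t,(419.6,217.6),P[2]+.046))
E
```

```text
top brass [(array([419.7, 217.2]), [418, 216, 4, 3, 10])] side [(array([369. , 140.5]), [369, 138, 1, 6, 6])]
(array([ 0.5134084 , -0.15505198,  0.29180085]), np.float64(0.0075937981751393125))
[0.53784028 0.04142971 0.24912864] [-3.75654822e-04  7.44631464e-01  6.67475673e-01 -2.61032952e-04]
rod x [-1.08952315e-01 -9.94046971e-01 -1.12734212e-04] predicted seat [ 0.51621325 -0.15588861  0.27610626] ptip [ 0.51659458 -0.15240945  0.29710665]
tip topview at pred z [ 0.51650897 -0.15184274  0.29512864]
```

>>> step_arm --series '[[[-10, 1, 0], 0, 10], [[-18, 1, 0], 0, 10], [[-20, 0, 0], 0, 10], [[-20, 0, 0], 0, 10], [[-16, 0, 0], 0, 10], [[-8, 0, 0], 0, 10], [[-4, 0, 0], 0, 10], [[0, 0, 0], 0, 10]]'

```text
time: 7.98
ee_pos: [0.5299, -0.0534, 0.2495]
orientation: [-0.0, 0.744, 0.668, -0.0]
contact_force: [-0.1, -0.6, -1.3]
opening: 0.224
gripper_force: 55.0
```

```bash
python3 - <<'E'
from h import *
t=shot('top','t5.png');s=shot('side','s5.png')
a=cv2.imread('pics/s5.png')[100:150,350:430];b=cv2.imread('pics/t5.png')[200:250,430:510]
cv2.imwrite('pics/v5.png',cv2.resize(np.vstack([a,b]),None,fx=6,fy=6,interpolation=cv2.INTER_CUBIC))
st=robot.sense(); print(st['ee_pos'],st['contact_force'],st['orientation'])
E
```

```text
[ 0.53004485 -0.05277865  0.24962309] [-0.50694862 -0.25458161 -2.37872059] [-1.07228319e-04  7.43706843e-01  6.68505880e-01  9.19014281e-05]
```

View pics/v5.png

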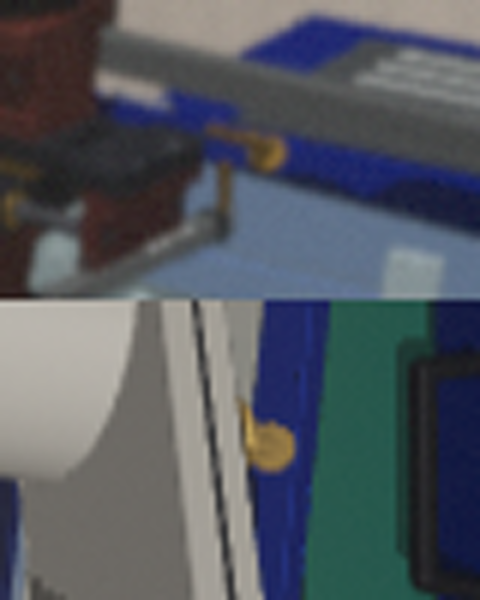

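The side crop shows the prong upright directly below the ring, with its tip at about (387.5,127) and the ring at about (388,122). In the top crop the arm hides the ring, with only its flange visible at (475,224).

>>> step_arm --series '[[[-2, 0, -4], 0, 10], [[-2, 0, -4], 0, 10], [[-1, 0, -4], 0, 10], [[0, 0, -4], 0, 10], [[0, 0, -4], 0, 10], [[0, 0, -4], 0, 10], [[0, 0, 0], 0, 10], [[0, 0, 0], 0, 10]]'

```text
time: 8.75
ee_pos: [0.5295, -0.0584, 0.274]
orientation: [0.0, 0.744, 0.668, 0.0]
contact_force: [0.4, 0.6, -2.3]
opening: 0.224
gripper_force: 55.0
```

```bash
python3 - <<'E'
from h import *
t=shot('top','t6.png');s=shot('side','s6.png')
a=cv2.imread('pics/s6.png')[100:150,350:430];b=cv2.imread('pics/t6.png')[200:250,430:510]
cv2.imwrite('pics/v6.png',cv2.resize(np.vstack([a,b]),None,fx=6,fy=6,interpolation=cv2.INTER_CUBIC))
st=robot.sense(); print(st['ee_pos'],st['contact_force'],st['orientation'])
E
```

```text
[ 0.52928739 -0.05842477  0.27355833] [ 0.34697613  0.0474421  -2.1419909 ] [-8.42006542e-05  7.43894892e-01  6.68296624e-01 -6.76183095e-05]
```

View pics/v6.png

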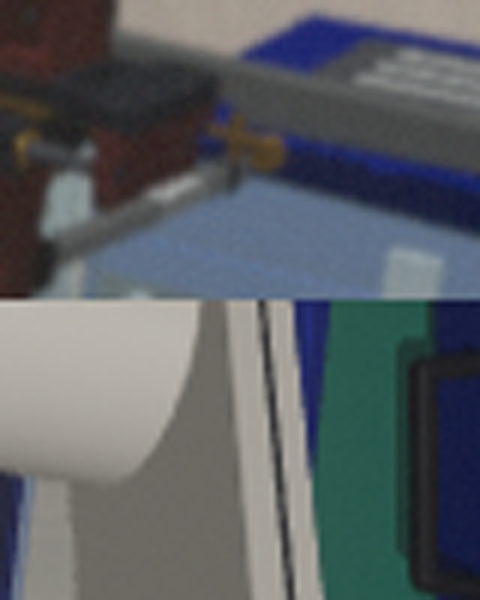

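The side crop shows the prong standing up through the ring: they cross near (388.5,121), and the prong tip is above the ring. Forces are close to zero, so I'll draw gently.

>>> step_arm --series '[[[4, 0, 0], 0, 10], [[4, 0, 0], 0, 10], [[4, 0, -0.5], 0, 10], [[4, 0, -0.5], 0, 10], [[4, 0, -0.5], 0, 10], [[4, 0, -0.5], 0, 10], [[4, 0, -0.5], 0, 10], [[4, 0, -0.5], 0, 10]]'

```text
time: 9.52
ee_pos: [0.5328, -0.0268, 0.2767]
orientation: [0.0, 0.744, 0.668, -0.001]
contact_force: [-0.9, -3.8, 0.2]
opening: 0.223
gripper_force: 55.0
```

>>> step_arm --series '[[[5, 0, -0.5], 0, 10], [[5, 0, -0.5], 0, 10], [[5, 0, -0.5], 0, 10], [[5, 0, -0.5], 0, 10], [[5, 0, 0], 0, 10], [[5, 0, 0.5], 0, 10], [[5, 0, 0.5], 0, 10], [[5, 0, 1], 0, 10]]'

```text
time: 10.18
ee_pos: [0.5364, 0.013, 0.276]
orientation: [-0.0, 0.744, 0.668, -0.001]
contact_force: [-1.3, -6.8, -3.3]
opening: 0.222
gripper_force: 55.0
```

>>> step_arm --series '[[[1.5, 0, 0.5], 0, 10], [[1.5, 0, 0.5], 0, 10], [[1.5, 0, 0.5], 0, 10], [[1.5, 0, 0.5], 0, 10], [[1.5, 0, 0.5], 0, 10], [[1.5, 0, 0], 0, 10], [[1.5, 0, 0], 0, 10], [[1.5, 0, 0], 0, 10]]'

```text
time: 10.85
ee_pos: [0.5374, 0.024, 0.2733]
orientation: [0.0, 0.744, 0.668, -0.002]
contact_force: [-3.0, -10.1, -4.4]
opening: 0.224
gripper_force: 55.0
```

>>> step_arm --series '[[[0.25, 0, 0], 0, 10], [[0.25, 0, 0], 0, 10], [[0.25, 0, 0], 0, 10], [[0.25, 0, 0], 0, 10], [[0, 0, 0], 0, 10], [[0, 0, 0], 0, 10], [[0, 0, 0], 0, 10], [[0, 0, 0], 0, 10]]'

```text
time: 11.52
ee_pos: [0.5375, 0.0248, 0.2732]
orientation: [0.0, 0.744, 0.668, -0.002]
contact_force: [-0.9, -10.8, -4.9]
opening: 0.222
gripper_force: 55.0
```

```bash
python3 - <<'E'
from h import *
s=shot('side','s7.png')
a=cv2.imread('pics/s7.png')[85:185,320:480]
cv2.imwrite('pics/v7.png',cv2.resize(a,None,fx=5,fy=5,interpolation=cv2.INTER_CUBIC))
st=robot.sense(); print(st['ee_pos'],st['contact_force'])
E
```

```text
[0.53750769 0.02481135 0.27325595] [ -1.36277611 -10.72436404  -4.04615967]
```

View pics/v7.png

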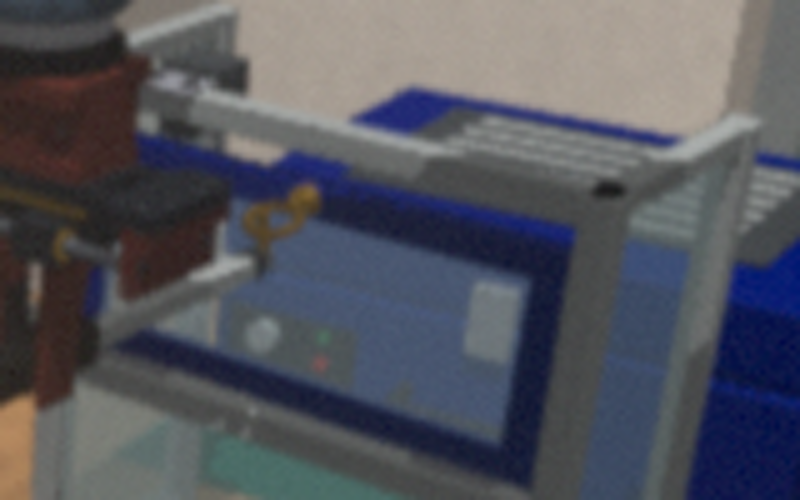

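The prong is engaged in the ring's front, near (373,133), and the sash is nearly upright under the head rail. I'll keep going in 1 mm pulls.

>>> step_arm --series '[[[0.25, 0, 0], 0, 10], [[0.25, 0, 0], 0, 10], [[0.25, 0, 0], 0, 10], [[0.25, 0, 0], 0, 10], [[0, 0, 0], 0, 10], [[0, 0, 0], 0, 10], [[0, 0, 0], 0, 10], [[0, 0, 0], 0, 10]]'

```text
time: 12.23
ee_pos: [0.5379, 0.0262, 0.2736]
orientation: [0.0, 0.744, 0.668, -0.001]
contact_force: [-1.8, -7.6, -1.8]
opening: 0.228
gripper_force: 55.0
```

>>> step_arm --series '[[[0.25, 0, 0], 0, 10], [[0.25, 0, 0], 0, 10], [[0.25, 0, 0], 0, 10], [[0.25, 0, 0], 0, 10], [[0, 0, 0], 0, 10], [[0, 0, 0], 0, 10], [[0, 0, 0], 0, 10], [[0, 0, 0], 0, 10]]'

```text
time: 12.9
ee_pos: [0.5379, 0.0272, 0.2736]
orientation: [0.0, 0.744, 0.668, -0.001]
contact_force: [-1.6, -7.5, -3.4]
opening: 0.22
gripper_force: 55.0
```

>>> step_arm --series '[[[0.25, 0, 0], 0, 10], [[0.25, 0, 0], 0, 10], [[0.25, 0, 0], 0, 10], [[0.25, 0, 0], 0, 10], [[0, 0, 0], 0, 10], [[0, 0, 0], 0, 10], [[0, 0, 0], 0, 10], [[0, 0, 0], 0, 10]]'

```text
time: 13.57
ee_pos: [0.5379, 0.0282, 0.2735]
orientation: [-0.0, 0.744, 0.668, -0.001]
contact_force: [-1.7, -8.6, -3.1]
opening: 0.223
gripper_force: 55.0
```

>>> step_arm --series '[[[0.25, 0, 0], 0, 10], [[0.25, 0, 0], 0, 10], [[0, 0, 0], 0, 10], [[0, 0, 0], 0, 10], [[0, 0, 0], 0, 10], [[0, 0, 0], 0, 10], [[0, 0, 0], 0, 10], [[0, 0, 0], 0, 10]]'

```text
time: 14.23
ee_pos: [0.538, 0.0287, 0.2734]
orientation: [-0.0, 0.744, 0.668, -0.001]
contact_force: [-1.6, -8.9, -3.4]
opening: 0.225
gripper_force: 55.0
```

>>> step_arm --series '[[[0.25, 0, 0], 0, 10], [[0.25, 0, 0], 0, 10], [[0.25, 0, 0], 0, 10], [[0.25, 0, 0], 0, 10], [[0, 0, 0], 0, 10], [[0, 0, 0], 0, 10], [[0, 0, 0], 0, 10], [[0, 0, 0], 0, 10]]'

```text
time: 14.9
ee_pos: [0.538, 0.0296, 0.2733]
orientation: [-0.0, 0.744, 0.668, -0.002]
contact_force: [-1.3, -8.8, -4.3]
opening: 0.224
gripper_force: 55.0
```

>>> step_arm --series '[[[0.25, 0, 0], 0, 10], [[0.25, 0, 0], 0, 10], [[0.25, 0, 0], 0, 10], [[0.25, 0, 0], 0, 10], [[0, 0, 0], 0, 10], [[0, 0, 0], 0, 10], [[0, 0, 0], 0, 10], [[0, 0, 0], 0, 10]]'

```text
time: 15.57
ee_pos: [0.5381, 0.0306, 0.2732]
orientation: [-0.0, 0.744, 0.668, -0.002]
contact_force: [-1.4, -9.2, -6.0]
opening: 0.223
gripper_force: 55.0
```

>>> step_arm --series '[[[0.25, 0, 0.5], 0, 10], [[0.25, 0, 0.5], 0, 10], [[0.25, 0, 0.5], 0, 10], [[0.25, 0, 0], 0, 10], [[0, 0, 0], 0, 10], [[0, 0, 0], 0, 10], [[0, 0, 0], 0, 10], [[0, 0, 0], 0, 10]]'

```text
time: 16.23
ee_pos: [0.5383, 0.0316, 0.272]
orientation: [0.0, 0.744, 0.668, -0.002]
contact_force: [-1.9, -8.2, -3.1]
opening: 0.226
gripper_force: 55.0
```

>>> step_arm --series '[[[0.25, 0, 0], 0, 10], [[0.25, 0, 0], 0, 10], [[0.25, 0, 0], 0, 10], [[0.25, 0, 0], 0, 10], [[0, 0, 0], 0, 10], [[0, 0, 0], 0, 10], [[0, 0, 0], 0, 10], [[0, 0, 0], 0, 10]]'

```text
time: 16.9
ee_pos: [0.5383, 0.0322, 0.2718]
orientation: [0.0, 0.744, 0.668, -0.002]
contact_force: [-1.1, -10.5, -3.7]
opening: 0.223
gripper_force: 55.0
```

>>> step_arm --series '[[[0.25, 0, 0], 0, 10], [[0.25, 0, 0], 0, 10], [[0, 0, 0], 0, 10], [[0, 0, 0], 0, 10], [[0, 0, 0], 0, 10], [[0, 0, 0], 0, 10], [[0, 0, 0], 0, 10], [[0, 0, 0], 0, 10]]'

```text
time: 17.57
ee_pos: [0.5383, 0.0324, 0.2718]
orientation: [0.0, 0.744, 0.668, -0.002]
contact_force: [-1.8, -12.1, -4.4]
opening: 0.229
gripper_force: 55.0
```

>>> step_arm --series '[[[0.25, 0, 0], 0, 10], [[0.25, 0, 0], 0, 10], [[0, 0, 0], 0, 10], [[0, 0, 0], 0, 10], [[0, 0, 0], 0, 10], [[0, 0, 0], 0, 10], [[0, 0, 0], 0, 10], [[0, 0, 0], 0, 10]]'

```text
time: 18.23
ee_pos: [0.5383, 0.0325, 0.2717]
orientation: [0.0, 0.744, 0.668, -0.002]
contact_force: [-1.0, -13.6, -3.3]
opening: 0.223
gripper_force: 55.0
```

>>> step_arm --series '[[[0.25, 0, 0], 0, 10], [[0.25, 0, 0], 0, 10], [[0, 0, 0], 0, 10], [[0, 0, 0], 0, 10], [[0, 0, 0], 0, 10], [[0, 0, 0], 0, 10], [[0, 0, 0], 0, 10], [[0, 0, 0], 0, 10]]'

```text
time: 18.9
ee_pos: [0.5382, 0.0327, 0.2717]
orientation: [0.001, 0.744, 0.668, -0.003]
contact_force: [-2.6, -15.3, -3.7]
opening: 0.223
gripper_force: 55.0
```

>>> step_arm --series '[[[0.25, 0, 0], 0, 10], [[0.25, 0, 0], 0, 10], [[0, 0, 0], 0, 10], [[0, 0, 0], 0, 10], [[0, 0, 0], 0, 10], [[0, 0, 0], 0, 10], [[0, 0, 0], 0, 10], [[0, 0, 0], 0, 10]]'

```text
time: 19.57
ee_pos: [0.5382, 0.0331, 0.2716]
orientation: [0.001, 0.744, 0.668, -0.003]
contact_force: [-1.0, -16.9, -4.4]
opening: 0.226
gripper_force: 55.0
```

>>> step_arm --series '[[[0.25, 0, 0], 0, 10], [[0.25, 0, 0], 0, 10], [[0, 0, 0], 0, 10], [[0, 0, 0], 0, 10], [[0, 0, 0], 0, 10], [[0, 0, 0], 0, 10], [[0, 0, 0], 0, 10], [[0, 0, 0], 0, 10]]'

```text
time: 20.23
ee_pos: [0.5383, 0.0332, 0.2717]
orientation: [0.001, 0.744, 0.668, -0.003]
contact_force: [-1.7, -18.3, -4.4]
opening: 0.225
gripper_force: 55.0
```

>>> step_arm --series '[[[0.25, 0, 0], 0, 10], [[0.25, 0, 0], 0, 10], [[0, 0, 0], 0, 10], [[0, 0, 0], 0, 10], [[0, 0, 0], 0, 10], [[0, 0, 0], 0, 10], [[0, 0, 0], 0, 10], [[0, 0, 0], 0, 10]]'

```text
time: 20.9
ee_pos: [0.5383, 0.0334, 0.2717]
orientation: [0.001, 0.744, 0.668, -0.003]
contact_force: [-1.8, -19.1, -5.1]
opening: 0.22
gripper_force: 55.0
```

>>> step_arm --series '[[[0.25, 0, 0], 0, 10], [[0.25, 0, 0], 0, 10], [[0, 0, 0], 0, 10], [[0, 0, 0], 0, 10], [[0, 0, 0], 0, 10], [[0, 0, 0], 0, 10], [[0, 0, 0], 0, 10], [[0, 0, 0], 0, 10]]'

```text
time: 21.57
ee_pos: [0.5383, 0.0335, 0.2716]
orientation: [0.001, 0.744, 0.668, -0.003]
contact_force: [-3.4, -21.1, -4.0]
opening: 0.223
gripper_force: 55.0
```

>>> step_arm --series '[[[-0.5, 0, 0], 0, 10], [[-0.5, 0, 0], 0, 10], [[-0.5, 0, 0], 0, 10], [[-0.5, 0, 0], 0, 10], [[-0.5, 0, 0], 0, 10], [[-0.5, 0, 0], 0, 10], [[-0.5, 0, 0], 0, 10], [[-0.5, 0, 0], 0, 10]]'

```text
time: 22.23
ee_pos: [0.5386, 0.0327, 0.2721]
orientation: [-0.0, 0.744, 0.668, -0.001]
contact_force: [-0.9, -4.1, -3.0]
opening: 0.225
gripper_force: 55.0
```

>>> step_arm --series '[[[-0.5, 0, 0], 0, 10], [[-0.5, 0, 0], 0, 10], [[-0.5, 0, 0], 0, 10], [[-0.5, 0, 0], 0, 10], [[-0.5, 0, 0], 0, 10], [[-0.5, 0, 0], 0, 10], [[0, 0, 0], 0, 10], [[0, 0, 0], 0, 10]]'

```text
time: 22.9
ee_pos: [0.539, 0.0301, 0.2727]
orientation: [0.0, 0.744, 0.668, 0.0]
contact_force: [0.0, -0.2, -2.1]
opening: 0.223
gripper_force: 55.0
```

>>> step_arm --series '[[[-2, 0, 0], 0, 10], [[-2, 0, 0], 0, 10], [[0, 0, 3], 0, 10], [[0, 0, 4], 0, 10], [[0, 0, 5], 0, 10], [[0, 0, 5], 0, 10], [[0, 0, 5], 0, 10], [[0, 0, 5], 0, 10]]'

```text
time: 23.57
ee_pos: [0.5383, 0.0261, 0.2449]
orientation: [-0.0, 0.744, 0.668, -0.0]
contact_force: [-0.4, 0.8, -1.4]
opening: 0.227
gripper_force: 55.0
```

>>> step_arm --series '[[[0, 0, 5], 0, 10], [[0, 0, 5], 0, 10], [[0, 0, 0], 0, 10], [[6, 0, 0], 0, 10], [[12, 0, 0], 0, 10], [[20, 0, 0], 0, 10], [[28, 0, 0], 0, 10], [[30, 0, 0], 0, 10]]'

```text
time: 24.23
ee_pos: [0.549, 0.123, 0.2362]
orientation: [0.0, 0.744, 0.668, 0.0]
contact_force: [0.2, 0.0, -1.7]
opening: 0.224
gripper_force: 55.0
```

```bash
python3 - <<'E'
from h import *
s=shot('side','s8.png');st=robot.sense(); print(st['ee_pos'],st['contact_force'],st['orientation'])
a=cv2.imread('pics/s8.png')[80:300,250:480]
cv2.imwrite('pics/v8.png',cv2.resize(a,None,fx=2.6,fy=2.6,interpolation=cv2.INTER_CUBIC))
E
```

```text
[0.5498227  0.12783217 0.23640142] [ 0.99454078  3.80528062 -1.97318399] [-4.81994748e-04  7.43670972e-01  6.68542862e-01  1.92216086e-03]
```

View pics/v8.png

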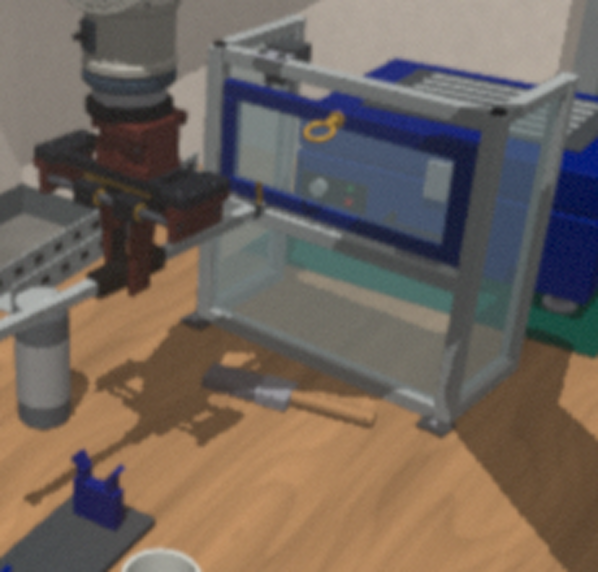

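The view shows the sash upright and flush under the head rail, with the ring free near (375,129). The hook is clear of it at about (350,158).

>>> step_arm --series '[[[28, -6, 0], 0, 10], [[34, -8, 0], 0, 10], [[34, -8, 0], 0, 10], [[26, -6, 0], 0, 10], [[10, -2, 0], -2, 10], [[0, 0, 0], -3.5, 10], [[0, 0, 0], -3.2, 10], [[0, 0, 0], 0, 10]]'

```text
time: 24.95
ee_pos: [0.5328, 0.2566, 0.2358]
orientation: [0.0, 0.69, 0.724, 0.0]
contact_force: [-0.1, -0.7, -2.1]
opening: 0.22
gripper_force: 55.0
```

>>> step_arm --series '[[[0, 0, 0], 0, 10], [[0, 0, 0], 0, 10], [[0, 0, 0], 0, 10], [[0, 0, 0], 0, 10], [[0, 0, 0], 0, 10], [[0, 0, 0], 0, 10], [[0, 0, 0], 0, 10], [[0, 0, 0], 0, 10]]'

```text
time: 25.62
ee_pos: [0.533, 0.2559, 0.2357]
orientation: [0.0, 0.691, 0.723, -0.0]
contact_force: [0.1, -0.6, -2.7]
opening: 0.226
gripper_force: 55.0
```

```bash
python3 - <<'E'
from h import *
s=shot('side','s9.png')
P=[]
for i in range(4):
    imaging.read_camera('side'); st=robot.sense(); P.append(np.r_[st['ee_pos'],st['orientation']])
P=np.mean(P,0);print(P, 'heading',2*np.degrees(np.arctan2(P[5],P[4])))
h=2*np.arctan2(.723,.691); d=np.array([.5337,.2620])-P[:2]; print('tool xy',d@[np.cos(h),np.sin(h)],d@[np.sin(h),-np.cos(h)])
E
```

```text
[ 5.32992618e-01  2.55954157e-01  2.35676910e-01 -1.32796253e-05
  6.91087081e-01  7.22771503e-01 -3.30046297e-06] heading 92.5675549715528
tool xy 0.006007652857155915 0.0009801625441612726
```

>>> step_arm --series '[[[6, 1, 10], 0, 10], [[0, 0, 22], 0, 10], [[0, 0, 24], 0, 10], [[0, 0, 24], 0, 10], [[0, 0, 22], 0, 10], [[0, 0, 18], 0, 10], [[0, 0, 14], 0, 10], [[0, 0, 10], 0, 10]]'

```text
time: 26.53
ee_pos: [0.5328, 0.262, 0.0893]
orientation: [-0.0, 0.691, 0.723, -0.001]
contact_force: [-0.3, -0.6, -2.2]
opening: 0.226
gripper_force: 55.0
```

>>> step_arm --series '[[[0, 0, 9], 0, 10], [[0, 0, 8], 0, 10], [[0, 0, 7], 0, 10], [[0, 0, 6], 0, 10], [[0, 0, 5], 0, 10], [[0, 0, 4], 0, 10], [[0, 0, 3], 0, 10], [[0, 0, 0], 0, 10]]'

```text
time: 27.2
ee_pos: [0.5336, 0.2619, 0.0493]
orientation: [-0.0, 0.691, 0.723, -0.0]
contact_force: [-1.2, 0.2, -2.8]
opening: 0.219
gripper_force: 55.0
```

Another 5.5 mm to go, lowered gently.

>>> step_arm --series '[[[0, 0, 1], 0, 10], [[0, 0, 1], 0, 10], [[0, 0, 1], 0, 10], [[0, 0, 1], 0, 10], [[0, 0, 0.8], 0, 10], [[0, 0, 0.5], 0, 10], [[0, 0, 0], 0, 10], [[0, 0, 0], 0, 10]]'

```text
time: 27.87
ee_pos: [0.5338, 0.262, 0.0444]
orientation: [0.0, 0.691, 0.723, 0.0]
contact_force: [-0.3, 0.5, -2.5]
opening: 0.219
gripper_force: 55.0
```

>>> step_arm --series '[[[0, 0, 0.4], 0, 10], [[0, 0, 0.4], 0, 10], [[0, 0, 0.4], 0, 10], [[0, 0, 0], 0, 10], [[0, 0, 0], 0, 10], [[0, 0, 0], 0, 10], [[0, 0, 0], 0, 10], [[0, 0, 0], 0, 10]]'

```text
time: 28.53
ee_pos: [0.5339, 0.2621, 0.0438]
orientation: [0.0, 0.691, 0.723, 0.0]
contact_force: [-1.1, 0.5, 4.8]
opening: 0.226
gripper_force: 55.0
```

Seated: the floor now carries the rod. Opening slowly.

>>> step_arm --series '[[[0, 0, 0], 0, 22], [[0, 0, 0], 0, 24], [[0, 0, 0], 0, 28], [[0, 0, 0], 0, 34], [[0, 0, 0], 0, 42], [[0, 0, 0], 0, 52], [[0, 0, 0], 0, 64], [[0, 0, 0], 0, 80]]'

```text
time: 29.2
ee_pos: [0.5337, 0.262, 0.0432]
orientation: [-0.0, 0.691, 0.723, 0.0]
contact_force: [0.5, -0.0, -0.7]
opening: 0.65
gripper_force: 0.0
```

>>> step_arm --series '[[[0, 0, 0], 0, 84], [[0, 0, 0], 0, 84], [[0, 0, 0], 0, 84], [[0, 0, 0], 0, 84], [[0, 0, 0], 0, 84], [[0, 0, -5], 0, 84], [[0, 0, -10], 0, 84], [[0, 0, -20], 0, 84]]'

```text
time: 29.87
ee_pos: [0.5325, 0.2614, 0.0774]
orientation: [-0.001, 0.691, 0.723, -0.002]
contact_force: [-0.7, -1.2, -0.1]
opening: 0.957
gripper_force: 0.0
```

>>> step_arm --series '[[[0, 0, -25], 0, 84], [[0, 0, -30], 0, 84], [[0, 0, -30], 0, 84], [[0, 0, -30], 0, 84], [[0, 0, -30], 0, 84], [[0, 0, -20], 0, 84], [[0, 0, 0], 0, 84], [[0, 0, 0], 0, 84]]'

```text
time: 30.53
ee_pos: [0.5343, 0.2622, 0.2451]
orientation: [0.001, 0.691, 0.723, 0.002]
contact_force: [-0.2, 0.0, -0.7]
opening: 0.961
gripper_force: 0.0
```

```bash
python3 - <<'E'
from h import *
s=shot('side','s10.png');st=robot.sense(); print(st['ee_pos'],st['contact_force'],st['opening'])
print('cap before (212.4,328.2) now',blobs(s,(5,150,120),(16,255,255),(195,310,235,345)),'ring',blobs(s,(15,100,80),(32,255,255),(360,105,410,145)))
E
```

```text
[0.53341537 0.26184542 0.24344411] [-0.5858369  -0.30854446  0.43453403] 0.9567289676712508
cap before (212.4,328.2) now [(array([211.7, 327.6]), [207, 322, 10, 12, 83])] ring [(array([374.5, 128.7]), [367, 124, 15, 11, 66])]
```

View pics/s10.png

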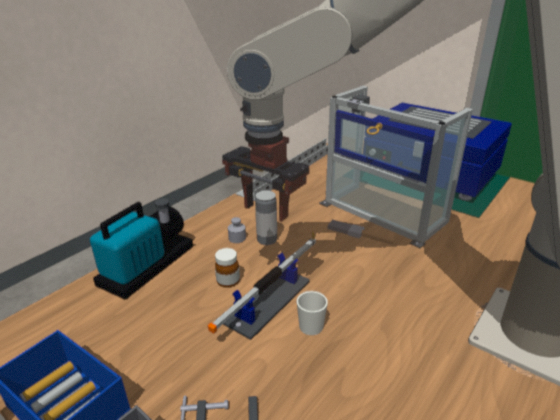

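The rod lies back in its rest, with the cap at (212,328) within a pixel of the start and the hook up at (312,240). The sash is shut with the ring at (374,129), the bystanders are in place and the gripper is clear.

```bash
python3 -c "
from bench import robot
print(robot.job_done())"
```

```text
the job is handed in; nothing more can be done
None
```

The job is handed in, with no verdict returned: the sash is shut and held by its catch (about 21 N peak pull), the rod is back in its rest as found, the bystanders look undisturbed, and it took about 31 s of the 61 s allowed.

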